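Add the brass slotted weight to the wire-straightening hanger

TASK

The hanger for straightening silver wire already carries one dark steel slotted weight; now add the brass weight that has a slot, not the closed brass collar or the little steel weight. Lay it flat on top of the steel weight with the hanger's rod standing in its slot, and its slot facing the opposite way from the slot below, so that neither weight can slide off. Lower it on rather than dropping it, and leave the steel weight in its place.

Things in the scene. Friction and masses are not known exactly. Their poses are not given: they have to be found in the camera images.
- brass_mid (a point): Centre, half-way up, of the loose brass slotted weight: disc 64 mm across, 14 mm thick, about 230 g, flat on the bench at first. Slot 22 mm wide, from the rim to 11 mm past the centre; x points from the centre out of the open slot, z up; pinch the rim on the sides along y. Look-alikes nearby: brass collar, same size, round 24 mm hole, no slot; steel slotted weight only 44 mm across.
- brass_mouth (a point): The mouth of the brass weight's slot: 32 mm from its centre along its x, half-way up.
- steel_mid (a point): Centre, half-way up, of the loose dark steel slotted weight that already lies on the hanger's pan, the same size and shape as the brass one (64 mm across, 14 mm thick, slot 22 mm wide). x points from the centre out along its open slot, z is up.
- rod (a point): Weight hanger, fixed on the bench: wooden block 85 mm square, 26 mm high, then a white pan 54 mm across, 4 mm thick, and an upright rod 6 mm thick. This point: rod's axis at the pan's top, 30 mm above the bench; z up. The rod ends in an eye 10 mm wide, top 49 mm above this point. The steel weight fills 0 to 14 mm above this point; the brass one belongs at 14 to 28 mm (centre 21 mm).
Not all that is in view belongs to the job. Leave any blue, purple or red look-alike of the part that bears brass_mid alone.

How it is judged (in metres and radians):
At the end, for the whole second after the job is handed in: Brass slotted weight at rest, flat within 7 degrees on the steel weight, centre within 16 mm of the rod and 17 to 25 mm above the pan; its slot's mouth at least 8 mm behind the steel weight's centre (slots opposite within 40 degrees); steel weight still on the pan, within 18 mm of the rod (horizontal distance between brass_mid and rod below 0.016 m and z of brass_mid in the frame of rod between 0.017 and 0.025 m and angle between brass_mid's own z axis and vertical below 0.12 rad and x of brass_mouth in the frame of steel_mid below -0.008 m and horizontal distance between steel_mid and rod below 0.018 m and z of steel_mid in the frame of rod below 0.01 m and linear speed of brass_weight below 0.03 m/s); the robot touches nothing.
It fails at once if the brass weight is let go over the hanger more than 20 mm above its place (z of brass_mid in the frame of rod above 0.041 m and horizontal distance between brass_mid and rod below 0.03 m and contact force between brass_weight and anything else below 0.05 N).
It fails at once if the steel weight is taken off the hanger (horizontal distance between steel_mid and rod above 0.03 m).
It also fails if it takes over 32 s, if anything falls off the work surface, if the arm or the gripper's body presses on something with over 40 N, if the wrist force passes 120 N, or if a joint passes its speed limit or range.

ROBOT

A 7-joint arm with a two-finger parallel gripper is mounted at the origin on the work surface. World frame = base frame: x ahead of the robot, y to its left, z up, the work surface at z = 0. Lengths are in mm, angles in rad, forces in N, time in s.
With the tool pointing down it reaches from about 425 to 1025 mm from the base axis. Payload 9.4 kg.
Tool frame: the origin (TCP) lies on the centre line of the jaws, within the pads' length; the fingertips stand tip_reach ahead of it and the grasp point (between the pads) lies 2 mm behind it (tip_reach is the distance from the TCP to the fingertips, in mm); z points along the fingers, y is the line along which they close (so a half turn about z gives the same grasp; the last joint's range is limited). The gripper opens to 85 mm and grips with 20 to 120 N. Pads are 22 mm wide; open, the fingers measure 114 mm over their backs; the gripper's body (76 mm by 85 mm) begins 54 mm behind the grasp point. The pads swing forward as they close: fully open they stand 13 mm farther back than shut.
Start: joints at [1.228, 0.599, -0.003, 1.599, 0.002, 0.943, -0.08], TCP at [190.435, -699.542, 248.275] pointing down, gripper open.
Joint ranges: [-2.57, 2.57], [-0.35, 1.97], [-1.29, 1.29], [0.11, 2.56], [-1.05, 4.19], [0.11, 1.86], [-2.63, 2.63]. Speed limits (rad/s): [2.22, 2.22, 3.01, 3.01, 3.14, 3.14, 3.14].

INTERFACE

Orientations are given as a unit quaternion [w, x, y, z].
In Python, from cell import * gives the robot as it stands. The module is installed in compiled form; this text tells all that it offers.
- The arm moves only by the tool jog_arm, never from a script. Its argument "deltas" is a list of rows, each a list of 7 numbers: the shift along the world's x, y, z scaled (see below), then the turn, a rotation vector about the world's x, y, z scaled (see below), then the opening, from 0 (shut) to 1 (fully open). A call has 1 to 12 rows; each row shifts and turns the commanded pose from where the row before left it; what a row does not reach is not made up. The controller multiplies each number of a shift by 5 cm and each number of a turn by 0.08 rad. A row lasts 1/10 s, in which the tool goes at most 50 mm and 8.59 degrees, less where a joint would pass 70% of its speed; a pose out of reach is approached as far as the arm can. A call with a number of a shift or a turn outside -1 to 1 is refused whole. A call with a gripper value outside its range is refused whole. The fingers move at their own pace and stop on an object; "squeeze" is the grip in N (left out, the last holds). Time passes only in rows, so rows that do not move let the fingers close. It gives the time, the measured TCP pose, the force, the opening and the grip force at its end, in the units of the state.
- get_state(): the state, without advancing time (a new reading comes with each control period).
- read_camera(name): name is "side" or "top" or "wrist"; returns a dict with "color" (384x512x3 uint8, red, green, blue), "depth" (384x512 float32, mm along the optical axis (not along the pixel's ray), 0 where there is no reading), "fx", "fy", "cx", "cy" (pixels), "xyz" and "rotation" of the camera in the world. Camera axes: x right, y up, looking along -z (the intrinsics and any distortion apply to the point x, -y, -z); pixel columns grow to the right and rows downward; lengths in mm; the calibration is good to about 2 mm. A picture is of the moment at which its call begins.
- finish_job(): hands the job in; it is judged then, once.
The state is a dict: "clock": time; "joints": joint angles; "qd": joint speeds; "joint_torque": joint torques, N m; "tool_pos": TCP position; "orientation": TCP orientation; "contact_force": force on the tool from outside, world axes, zero at the start; "ft_torque": the same for the moment, N m; "finger_gap": finger opening in mm; "gripper_force": force on a finger pad.
Only numpy, scipy, OpenCV 4.12 (cv2) and the standard library are available. Lean on these libraries where they do the work, as an engineer would, in place of code of your own. Each camera call takes 0.05 s, during which the arm holds its last target. There are 200 camera calls.

## Working session

There is one attempt and no reset: what is moved stays moved. The work goes in short steps, Python scripts to look and compute and a tool call to move; the robot and the scene stay as the last step left them, time stands still between calls to the robot, and variables do not carry over. Pictures are saved under pics/ and viewed, at most 10 in all, crops included, and the job is handed in when it is done.

Besides the shell and the picture viewer there is one more tool, called after "Emit:" as name(argument=value, ...) on one line, values as JSON. jog_arm: Moves the arm, as the interface text tells. Its arguments: {"type":"object","properties":{"deltas":{"type":"array"},"squeeze":{"type":"number"}},"required":["deltas"]}

```bash
mkdir -p pics; cat > h.py <<'E'
from cell import *
import numpy as np, cv2
def grab(n,save=None):
    c=read_camera(n)
    if save: cv2.imwrite('pics/'+save,cv2.cvtColor(c['color'],cv2.COLOR_RGB2BGR))
    c['R']=np.array(c['rotation'],float)
    if c['R'].size==4:
        w,x,y,z=c['R']; from scipy.spatial.transform import Rotation as Ro; c['R']=Ro.from_quat([x,y,z,w]).as_matrix()
    c['R']=c['R'].reshape(3,3); return c
def ray(c,u,v,z):
    d=c['R']@np.array([(u-c['cx'])/c['fx'],-(v-c['cy'])/c['fy'],-1.]); o=np.array(c['xyz'],float)
    return o+d*(z-o[2])/d[2]
E
python3 - <<'E'
from h import *
a=[grab(n) for n in("top","side")]
im=np.hstack([x['color'] for x in a])
for n,x in zip(("top","side"),a): cv2.imwrite(f'pics/{n}0.png',x['color'][:,:,::-1]); print(n,x['xyz'],x['R'].round(3).tolist(),x['fx'],x['cx'],x['cy'],[k for k in x])
s=get_state();print(s['clock'],s['tool_pos'],s['orientation'],s['finger_gap'])
E
```

```text
top [ 358.9569204   -50.89342386 1127.39923118] [[0.028, 0.992, -0.122], [-1.0, 0.026, -0.014], [-0.011, 0.123, 0.992]] 484.8610302663808 257.45003340780204 191.46474120156873 ['color', 'depth', 'fx', 'fy', 'cx', 'cy', 'xyz', 'rotation', 'R']
side [423.64366607 676.55049999 531.61955751] [[-0.99, 0.077, -0.121], [-0.143, -0.542, 0.828], [-0.002, 0.837, 0.548]] 395.03297148203745 266.5567809099323 194.62853957198266 ['color', 'depth', 'fx', 'fy', 'cx', 'cy', 'xyz', 'rotation', 'R']
0.1 [ 190.33941924 -699.1776328   247.48116994] [-6.84567413e-04  9.91177832e-01  1.32536827e-01 -1.62930786e-04] 85.60066698711965
```

View pics/top0.png

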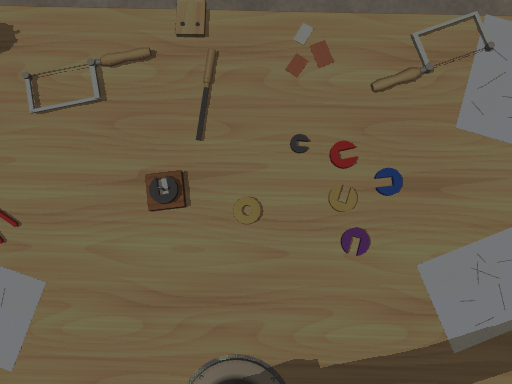

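View pics/side0.png

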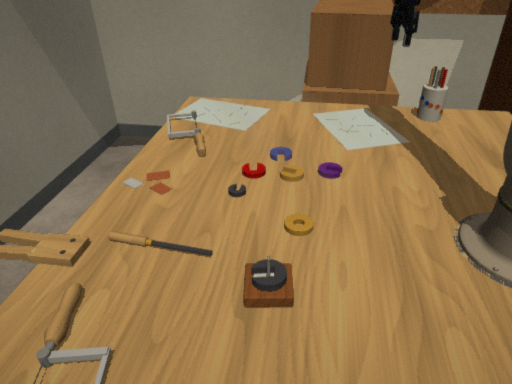

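Candidates in the top view are the brass disc with a slot at (343,198), the closed brass collar at (247,210), the small steel weight at (300,144), and the red, blue and purple look-alikes at (344,154), (388,182) and (355,241). The disc at (343,198) fits because it is brass, full-size and has a slot opening towards the image top. The hanger with the steel weight is at (164,189). I'll confirm this in an enlarged crop.

```bash
python3 - <<'E'
from h import *
c=grab("top");s=grab("side")
im=c['color'];hsv=cv2.cvtColor(im,cv2.COLOR_RGB2HSV)
def crop(i,u,v,r,k): return cv2.resize(i[v-r:v+r,u-r:u+r],(k,k),interpolation=cv2.INTER_CUBIC)
out=np.hstack([crop(im,343,198,28,390),crop(im,165,189,28,390)])
cv2.imwrite('pics/crop1.png',out[:,:,::-1])
print("hsv brass",hsv[205,343],hsv[200,332],"wood",hsv[225,343],hsv[195,344])
d=c['depth']
print(d[198,330:358].round())
# brass by height: world z map
vv,uu=np.mgrid[0:384,0:512]
P=np.stack([(uu-c['cx'])/c['fx'],-(vv-c['cy'])/c['fy'],-np.ones_like(uu,float)],-1)*d[...,None]
W=P@c['R'].T+np.array(c['xyz'])
z=W[...,2]
print("z bench",np.median(z[215:225,300:330]),"z",z[190:207:4,326:362:3].round().astype(int))
def rep(name,m,h):
    m=m.astype(np.uint8)
    n,l,st,ce=cv2.connectedComponentsWithStats(m)
    k=1+np.argmax(st[1:,4]);mm=(l==k).astype(np.uint8)
    ct=max(cv2.findContours(mm,cv2.RETR_EXTERNAL,cv2.CHAIN_APPROX_NONE)[0],key=cv2.contourArea)
    (u,v),r=cv2.minEnclosingCircle(ct); A=ray(c,u,v,h)
    print(name,(u,v),r,'area',st[k,4],'centroid',ce[k],'world',A.round(1),ray(c,*ce[k],h).round(1))
m=np.zeros(d.shape,bool);m[170:225,320:368]=1
rep('brass',m&(z>9),14)
m[:]=0;m[160:215,138:192]=1
rep('steel',m&(z>37)&(hsv[...,2]<75),44)
rep('block',m&(z>18)&(z<34),26)
print(z[176:204:2,150:180:2].round().astype(int))
E
```

```text
hsv brass [ 21 128 112] [ 21 131 111] wood [ 18 103 111] [ 21  93 112]
[1117. 1117. 1122. 1119. 1122. 1122. 1120. 1124. 1131. 1133. 1135. 1131.
 1134. 1134. 1131. 1129. 1133. 1125. 1118. 1120. 1117. 1119. 1124. 1117.
 1120. 1117. 1117. 1133.]
z bench -1.5117152216032537 z [[-1 -1 11 14 11  0  1 -1 11 10  2  0]
 [-2 15 13 10  9  0 -1 -1 13 12 -2 -2]
 [-3 10 10 10  1  1  1  7 15 14 15  0]
 [ 1  7 17 14 13 10 -3 14 14 12 -6  0]
 [-1 -1 17 13  9 14 10 13 12 15 -2 -2]]
brass (342.4166564941406, 197.4166717529297) 13.844976425170898 area 418 centroid [342.10047847 198.92822967] world [ 487.8 -231.1   14. ] [ 484.3 -230.4   14. ]
steel (163.60760498046875, 189.3792724609375) 14.840946197509766 area 460 centroid [163.23913043 190.75217391] world [491.8 176.7  44. ] [488.6 177.3  44. ]
block (164.5, 190.0) 25.303260803222656 area 866 centroid [165.44572748 189.82448037] world [492.6 178.3  26. ] [493.1 176.2  26. ]
[[  26   26   23   24   23   23   28   26   41   41   26   22   23   21
    25]
 [  22   24   24   44   20   27   23   30   44   38   46   24   24   23
    24]
 [  26   24   46   4
[... 240 characters left out ...]
3   35   68   29   27   25   39   45   43   42   47
    26]
 [  41   42   40   41   35   69   67   26   24   38   42   41   39   44
    27]
 [  41   43   44   41   42   28   31   36   27   44   42   44   41   44
    27]
 [  43   45   43   42   45   29   26   30   27   29   44   40   41   43
    25]
 [  40   45   43   43   44   30   43   43   43   40   41   41   42   38
    23]
 [  24   43   46   42   40   45   43   43   41   45   41   42   39   34
    29]
 [  23   46   45   42   41   43   40   42   39   41   42   43   31   29
    25]
 [  22   22   41   43   44   45   45   39   43   38   40   36   24   26
    22]
 [  21   22   19   24   44 1127   43   40   41   39   23   24   19   28
    28]]
```

View pics/crop1.png

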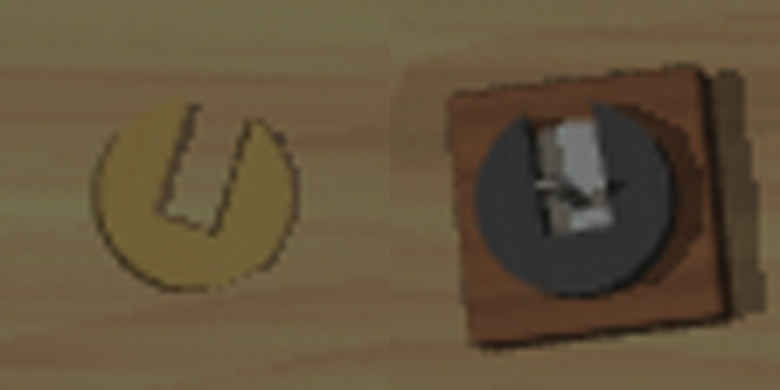

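The left crop shows the brass disc with its open slot, heading about -17° in the world and centred near (488,-231). On the right, the steel weight's slot heads about +10°, with the rod's eye at crop (545,185). Next I move above the brass weight.

Emit:
jog_arm(deltas=[[0.5,0.78,-0.16,0,0,-0.58,1],[0.5,0.78,-0.16,0,0,-0.58,1],[0.5,0.78,-0.16,0,0,-0.58,1],[0.5,0.78,-0.16,0,0,-0.58,1],[0.5,0.78,-0.16,0,0,-0.58,1],[0.5,0.78,-0.16,0,0,-0.58,1],[0.5,0.78,-0.16,0,0,-0.58,1],[0.5,0.78,-0.16,0,0,-0.58,1],[0.5,0.78,-0.16,0,0,-0.58,1],[0.5,0.78,-0.16,0,0,-0.58,1],[0.5,0.78,-0.16,0,0,-0.58,1],[0.5,0.78,-0.16,0,0,-0.58,1]])

```text
clock: 1.4
tool_pos: [491.3, -229.9, 152.0]
orientation: [0.0, 0.989, -0.146, 0.0]
contact_force: [1.3, 0.1, 0.4]
finger_gap: 85.1
gripper_force: 0.0
```

```bash
python3 - <<'E'
from h import *
c=grab("wrist","wrist1.png");s=get_state()
from scipy.spatial.transform import Rotation as Ro
w,x,y,z=s['orientation'];R=Ro.from_quat([x,y,z,w]).as_matrix()
print(s['clock'],s['tool_pos'].round(1) if hasattr(s['tool_pos'],'round') else s['tool_pos'],R.round(3).tolist(),'yhead',np.degrees(np.arctan2(R[1,1],R[0,1])),np.round(s['joints'],2))
print('cam',c['xyz'],c['R'].round(3).tolist(),c['fx'],c['cx'],c['cy'])
t=grab("top"); 
for u,v,h in((342.6,196.7,14),(159.2,187.5,77)): print(ray(t,u,v,h))
E
```

```text
1.45 [ 496.1 -221.3  150.6] [[0.96, -0.282, 0.001], [-0.282, -0.96, 0.004], [-0.0, -0.005, -1.0]] yhead -106.35975500002962 [ 0.21  0.53  0.15  2.11 -0.16  0.52 -1.37]
cam [ 556.48302916 -248.86966055  277.43272356] [[-0.289, 0.921, 0.26], [-0.957, -0.278, -0.079], [-0.0, -0.272, 0.962]] 320.3425513930329 253.84255308890965 190.41586329432127
[ 489.45420226 -231.52520303   14.        ]
[491.61343014 179.60874265  77.        ]
```

View pics/wrist1.png

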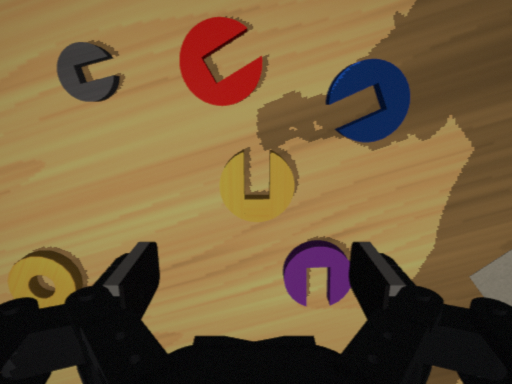

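The wrist view shows the brass weight at (258,185) with its slot up, parallel to the fingers' middle plane. Purple (318,272), blue (369,100), red (222,60), small steel (88,70) and the collar (45,285) all stand clear of it. Now I measure its centre from here.

```bash
cat >> h.py <<'E'
def brass(c,h,u0,v0,r=70):
    hsv=cv2.cvtColor(c['color'],cv2.COLOR_RGB2HSV)
    m=cv2.inRange(hsv,(19,150,40),(32,255,255)); mm=np.zeros_like(m); mm[max(v0-r,0):v0+r,max(u0-r,0):u0+r]=255; m&=mm
    m=cv2.morphologyEx(m,cv2.MORPH_OPEN,np.ones((3,3)))
    ct=max(cv2.findContours(m,cv2.RETR_EXTERNAL,cv2.CHAIN_APPROX_NONE)[0],key=cv2.contourArea)
    W=np.array([ray(c,u,v,h)[:2] for u,v in ct[:,0]],np.float32)
    (x,y),R=cv2.minEnclosingCircle(W); M=cv2.moments(W.reshape(-1,1,2))
    cen=np.array([M['m10'],M['m01']])/M['m00']; d=np.array([x,y])-cen
    return (round(x,1),round(y,1)),round(R,1),'slot heading',np.degrees(np.arctan2(d[1],d[0])).round(1),'centroid',cen.round(1),'area',abs(M['m00']).round(),ct[:,0].min(0),ct[:,0].max(0)
def st():
    s=get_state();from scipy.spatial.transform import Rotation as Ro
    w,x,y,z=s['orientation'];R=Ro.from_quat([x,y,z,w]).as_matrix()
    print(round(s['clock'],2),np.round(s['tool_pos'],1),'yhead',np.degrees(np.arctan2(R[1,1],R[0,1])).round(1),'tilt',R[:2,2].round(3),'q',np.round(s['joints'],2),'F',np.round(s['contact_force'],1),'gap',round(s['finger_gap'],1),round(s['gripper_force'],1))
E
python3 - <<'E'
from h import *
c=grab("wrist");st();hsv=cv2.cvtColor(c['color'],cv2.COLOR_RGB2HSV);print(hsv[205,258],hsv[185,235],hsv[240,258],hsv[185,320],hsv[165,257])
print(brass(c,14,258,185,50))
E
```

```text
1.55 [ 492.3 -227.8  151.6] yhead -106.3 tilt [-0.001  0.001] q [ 0.22  0.52  0.15  2.11 -0.16  0.52 -1.36] F [ 0.1 -0.4  0.5] gap 85.3 0.0
[ 22 175 172] [ 23 171 171] [ 18 140 171] [ 20 128 172] [ 17 140 142]Traceback (most recent call last):
  File "<stdin>", line 3, in <module>
  File "h.py", line 21, in brass
    return (round(x,1),round(y,1)),round(R,1),'slot heading',np.degrees(np.arctan2(d[1],d[0])).round(1),'centroid',cen.round(1),'area',abs(M['m00']).round(),ct[:,0].min(0),ct[:,0].max(0)
                                                                                                                                       ^^^^^^^^^^^^^^^^^^^
AttributeError: 'float' object has no attribute 'round'
```

```bash
sed -i "s/abs(M\['m00'\]).round()/round(abs(M['m00']))/" h.py
python3 - <<'E'
from h import *
for i in range(3):
    c=grab("wrist");print(brass(c,14,258,185,50))
st()
E
```

```text
((488.4, -230.7), 32.7, 'slot heading', np.float64(-13.3), 'centroid', array([ 484.2, -229.7]), 'area', 2347, array([222, 152], dtype=int32), array([297, 222], dtype=int32))
((488.3, -230.9), 32.7, 'slot heading', np.float64(-15.7), 'centroid', array([ 484.2, -229.7]), 'area', 2336, array([219, 151], dtype=int32), array([294, 221], dtype=int32))
((488.3, -230.5), 32.6, 'slot heading', np.float64(-11.9), 'centroid', array([ 484.2, -229.7]), 'area', 2333, array([217, 150], dtype=int32), array([292, 221], dtype=int32))
1.7 [ 489.8 -232.5  152.4] yhead -106.7 tilt [-0.    -0.001] q [ 0.23  0.52  0.16  2.11 -0.16  0.52 -1.36] F [ 0.  -0.3  1.3] gap 85.4 0.0
```

Emit:
jog_arm(deltas=[[-0.04,0.02,-0.6,0,0,0,1],[0,0,-0.8,0,0,0,1],[0,0,-0.6,0,0,0,1],[0,0,-0.4,0,0,0,1],[0,0,-0.2,0,0,0,1],[0,0,0,0,0,0,1],[0,0,0,0,0,0,1],[0,0,0,0,0,0,1]])

```text
clock: 2.5
tool_pos: [488.9, -231.1, 23.4]
orientation: [0.0, 0.989, -0.145, 0.001]
contact_force: [0.7, -0.3, -0.1]
finger_gap: 85.3
gripper_force: 0.0
```

```bash
python3 - <<'E'
from h import *
st();c=grab("wrist","wrist2.png")
E
```

```text
2.5 [ 488.9 -231.1   23.4] yhead -106.7 tilt [ 0.002 -0.001] q [ 0.29  0.74  0.07  2.17 -0.2   0.23 -1.32] F [ 0.7 -0.3 -0.1] gap 85.3 0.0
```

View pics/wrist2.png

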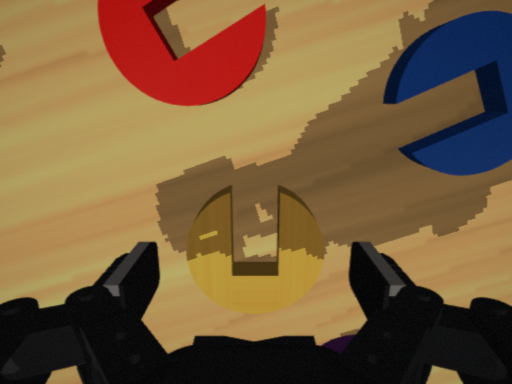

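The fingers straddle the brass disc symmetrically: the disc centre is at about (256,250) and the fingertips at (145,245) and (360,245). I'll go lower while watching the force.

Emit:
jog_arm(deltas=[[0,0,-0.1,0,0,0,1],[0,0,-0.1,0,0,0,1],[0,0,-0.04,0,0,0,1],[0,0,0,0,0,0,1]])

```text
clock: 2.95
tool_pos: [488.3, -230.4, 9.8]
orientation: [-0.0, 0.989, -0.145, -0.0]
contact_force: [0.1, 0.4, 0.8]
finger_gap: 85.7
gripper_force: 0.0
```

Emit:
jog_arm(deltas=[[0,0,-0.06,0,0,0,1],[0,0,0,0,0,0,1]])

```text
clock: 3.15
tool_pos: [488.3, -230.5, 6.9]
orientation: [-0.0, 0.989, -0.145, -0.0]
contact_force: [0.2, -0.0, -0.5]
finger_gap: 85.6
gripper_force: 0.0
```

```bash
python3 - <<'E'
from h import *
st();c=grab("wrist","wrist3.png")
E
```

```text
3.15 [ 488.3 -230.5    6.9] yhead -106.7 tilt [-0.  0.] q [ 0.3   0.77  0.06  2.18 -0.21  0.2  -1.32] F [ 0.2 -0.  -0.5] gap 85.6 0.0
```

View pics/wrist3.png

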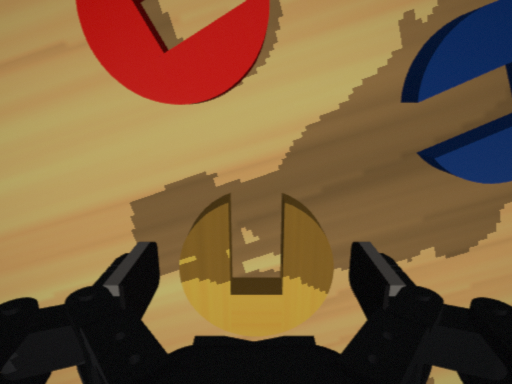

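The disc is between the pads, centred at about (256,265), and there is no contact with the bench. Next I close.

Emit:
jog_arm(deltas=[[0,0,0,0,0,0,0.7],[0,0,0,0,0,0,0.6],[0,0,0,0,0,0,0.5],[0,0,0,0,0,0,0.5],[0,0,0,0,0,0,0.5]], squeeze=60)

```text
clock: 3.7
tool_pos: [488.6, -231.5, 11.3]
orientation: [0.0, 0.989, -0.146, 0.002]
contact_force: [-8.9, 1.8, 56.8]
finger_gap: 62.3
gripper_force: 81.7
```

The pads swung forward and pressed on the bench, so I ease off, reopen and grip slightly higher.

Emit:
jog_arm(deltas=[[0,0,0.1,0,0,0,0.6],[0,0,0.06,0,0,0,0.9],[0,0,0,0,0,0,1],[0,0,0,0,0,0,1],[0,0,0,0,0,0,0.7],[0,0,0,0,0,0,0.6],[0,0,0,0,0,0,0.5],[0,0,0,0,0,0,0.5],[0,0,0,0,0,0,0.5]], squeeze=60)

```text
clock: 4.6
tool_pos: [488.2, -230.6, 15.4]
orientation: [-0.0, 0.989, -0.145, -0.0]
contact_force: [-1.8, 0.8, 7.3]
finger_gap: 61.5
gripper_force: 63.6
```

```bash
python3 - <<'E'
from h import *
st();c=grab("wrist","wrist4.png");st()
E
```

```text
4.6 [ 488.2 -230.6   15.4] yhead -106.7 tilt [-0.  0.] q [ 0.29  0.75  0.07  2.18 -0.21  0.22 -1.32] F [-1.8  0.8  7.3] gap 61.5 63.6
4.65 [ 488.2 -230.6   15.4] yhead -106.7 tilt [-0.  0.] q [ 0.29  0.75  0.07  2.18 -0.21  0.22 -1.32] F [-1.   0.6  8. ] gap 61.3 63.6
```

View pics/wrist4.png

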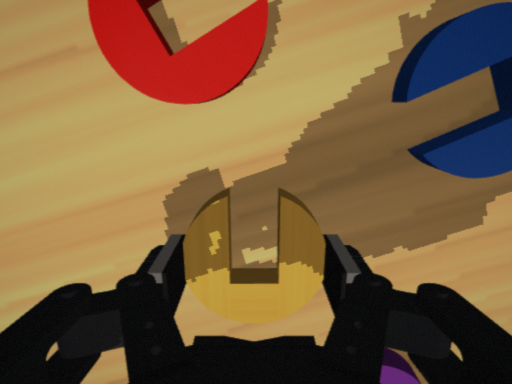

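The disc is held between the pads, with its centre at about (256,255) and its slot straight up. Next I lift, then carry and turn it.

Emit:
jog_arm(deltas=[[0,0,0.3,0,0,0,0.5],[0,0,0.6,0,0,0,0.5],[0,0,0.8,0,0,0,0.5],[0,0,0.6,0,0,0.5,0.5],[0,0.1,0.2,0,0,1,0.5],[0,0.2,0,0,0,1,0.5],[0,0.2,0,0,0,1,0.5],[0,0.2,0,0,0,1,0.5],[0,0.2,0,0,0,1,0.5],[0,0.2,0,0,0,1,0.5],[0,0.2,0,0,0,1,0.5],[0,0.2,0,0,0,1,0.5]])

```text
clock: 5.85
tool_pos: [488.0, -155.0, 139.7]
orientation: [-0.0, 0.981, 0.195, -0.001]
contact_force: [0.6, -0.7, -3.1]
finger_gap: 61.3
gripper_force: 66.9
```

Emit:
jog_arm(deltas=[[0,0.2,0,0,0,1,0.5],[0,0.2,0,0,0,1,0.5],[0,0.2,0,0,0,1,0.5],[0,0.2,0,0,0,1,0.5],[0,0.2,0,0,0,1,0.5],[0,0.2,0,0,0,1,0.5],[0,0.2,0,0,0,1,0.5],[0,0.2,0,0,0,1,0.5],[0,0.2,0,0,0,1,0.5],[0,0.2,0,0,0,1,0.5],[0,0.2,0,0,0,1,0.5],[0,0.2,0,0,0,1,0.5]])

```text
clock: 7.05
tool_pos: [488.0, -35.2, 139.8]
orientation: [-0.0, 0.78, 0.626, -0.0]
contact_force: [0.4, -0.5, -2.1]
finger_gap: 61.6
gripper_force: 66.9
```

```bash
python3 - <<'E'
from h import *
st()
E
```

```text
7.05 [488.  -35.2 139.8] yhead -12.5 tilt [-0.001  0.   ] q [ 0.15  0.5  -0.27  2.22  0.3   0.46 -0.58] F [ 0.4 -0.5 -2.1] gap 61.6 66.9
```

Emit:
jog_arm(deltas=[[0,0.14,0,0,0,1,0.5],[0,0.14,0,0,0,1,0.5],[0,0.14,0,0,0,1,0.5],[0,0.14,0,0,0,1,0.5],[0,0.14,0,0,0,1,0.5],[0,0.14,0,0,0,1,0.5],[0,0.14,0,0,0,1,0.5],[0,0.14,0,0,0,1,0.5],[0,0.14,0,0,0,1,0.5],[0,0.14,0,0,0,1,0.5],[0,0.14,0,0,0,1,0.5],[0,0.14,0,0,0,1,0.5]])

```text
clock: 8.25
tool_pos: [488.0, 48.5, 139.8]
orientation: [-0.001, 0.403, 0.915, -0.0]
contact_force: [1.0, 0.2, -2.7]
finger_gap: 61.6
gripper_force: 66.9
```

Emit:
jog_arm(deltas=[[0,0.14,0,0,0,1,0.5],[0,0.14,0,0,0,1,0.5],[0,0.14,0,0,0,1,0.5],[0,0.14,0,0,0,1,0.5],[0,0.14,0,0,0,1,0.5],[0,0.14,0,0,0,1,0.5],[0,0.14,0,0,0,1,0.5],[0,0.14,0,0,0,1,0.5],[0,0.14,0,0,0,1,0.5],[0,0.14,0,0,0,1,0.5],[0,0.14,0,0,0,1,0.5],[0,0.14,0,0,0,0.7,0.5]])

```text
clock: 9.45
tool_pos: [488.1, 132.3, 139.7]
orientation: [-0.001, -0.053, 0.999, -0.0]
contact_force: [0.3, -0.9, -2.5]
finger_gap: 61.3
gripper_force: 66.9
```

```bash
python3 - <<'E'
from h import *
c=grab("wrist","wrist5.png");st()
s=grab("side")
cv2.imwrite('pics/w5s.png',np.hstack([cv2.resize(c['color'],(400,300)),cv2.resize(s['color'][140:320,170:410],(400,300))])[:,:,::-1])
print(c['xyz'],c['R'].round(3).tolist())
E
```

```text
9.5 [488.2 133.7 139.8] yhead 96.3 tilt [-0.001  0.001] q [ 0.17  0.62 -0.79  2.16  0.74  0.66  0.54] F [ 0.7  1.4 -2.8] gap 61.3 66.9
[418.95009062 126.0078761  265.15264633] [[-0.106, -0.957, -0.269], [0.994, -0.102, -0.029], [0.0, -0.27, 0.963]]
```

View pics/w5s.png

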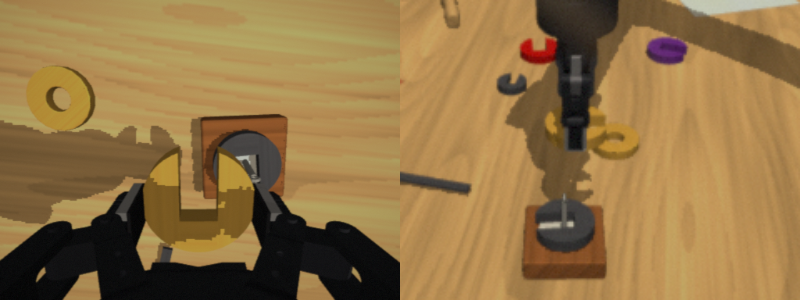

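The wrist half shows the brass held with its slot up, centred at (200,190), and the hanger to its right at (245,158). In the side half the rod's eye is at (565,197), which is full-image (269,258). I triangulate the rod from this and the top view.

```bash
python3 - <<'E'
from h import *
s=grab("side");t=grab("top");c=grab("wrist");st()
def dirn(c,u,v): 
    d=c['R']@np.array([(u-c['cx'])/c['fx'],-(v-c['cy'])/c['fy'],-1.]);return d/np.linalg.norm(d)
a,b=dirn(s,269,258),dirn(t,159.2,187.5);o1,o2=np.array(s['xyz']),np.array(t['xyz'])
k=np.linalg.lstsq(np.stack([a,-b],1),o2-o1,rcond=None)[0]
print('eye',(o1+k[0]*a).round(1),(o2+k[1]*b).round(1))
hsv=cv2.cvtColor(s['color'],cv2.COLOR_RGB2HSV)
# steel rim in side view: circle at z=44
m=((hsv[...,2]<80)).astype(np.uint8);m[:255]=0;m[296:]=0;m[:,:245]=0;m[:,295:]=0
ct=max(cv2.findContours(m,cv2.RETR_EXTERNAL,cv2.CHAIN_APPROX_NONE)[0],key=cv2.contourArea)[:,0]
print('steel px',ct.min(0),ct.max(0),'mid side',ray(s,(ct[:,0].min()+ct[:,0].max())/2,275,44).round(1))
hw=cv2.cvtColor(c['color'],cv2.COLOR_RGB2HSV);print(hw[290,256],hw[260,215],hw[225,215])
h=138.4
for u,v in((183,242),(325,242),(254,306)): print(ray(c,u,v,h).round(1))
print(brass(c,h,255,250,75))
E
```

```text
9.7 [488.2 131.9 139.9] yhead 95.8 tilt [-0.001 -0.001] q [ 0.17  0.62 -0.79  2.16  0.74  0.66  0.53] F [-0.2  0.5 -2.4] gap 61.3 66.9
eye [492.2 180.1  75. ] [491.9 180.1  75. ]
steel px [252 259] [286 290] mid side [491.  188.7  44. ]
[ 19 184 122] [ 19 184 122] [ 21 176 184]
[480.5 101.6 138.4]
[474.3 162.5 138.4]
[509.1 135.3 138.4]
((484.9, 132.4), 33.3, 'slot heading', np.float64(-169.7), 'centroid', array([489.6, 133.3]), 'area', 2433, array([183, 189], dtype=int32), array([325, 322], dtype=int32))
```

Emit:
jog_arm(deltas=[[0.04,0.3,0,0,0,0.5,0.5],[0.03,0.35,0,0,0,0.5,0.5],[0.03,0.3,-0.2,0,0,0,0.5],[0,0,-0.3,0,0,0,0.5],[0,0,-0.2,0,0,0,0.5],[0,0,0,0,0,0,0.5],[0,0,0,0,0,0,0.5]])

```text
clock: 10.4
tool_pos: [493.3, 180.3, 105.3]
orientation: [-0.0, -0.092, 0.996, -0.0]
contact_force: [0.3, -0.5, -3.2]
finger_gap: 61.1
gripper_force: 66.9
```

```bash
python3 - <<'E'
from h import *
c=grab("wrist");st()
s=grab("side")
cv2.imwrite('pics/w6.png',np.hstack([cv2.resize(c['color'][130:370,96:416],(400,300)),cv2.resize(s['color'][190:310,190:350],(400,300))])[:,:,::-1])
E
```

```text
10.45 [493.5 180.2 105.6] yhead 100.5 tilt [0. 0.] q [ 0.05  0.68 -0.74  2.14  0.82  0.63  0.47] F [ 0.3 -0.  -2. ] gap 61.1 66.9
```

View pics/w6.png

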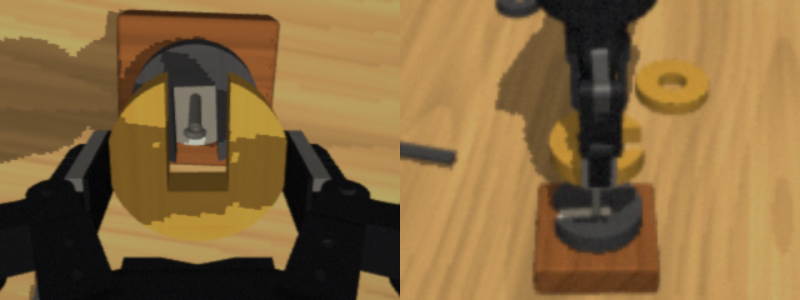

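In the wrist half, the rod's eye at (196,128) shows in the middle of the brass slot, which spans columns 167–229. The steel weight below has its slot facing the other way. I check the rod's offset along the slot.

```bash
python3 - <<'E'
from h import *
c=grab("wrist");st()
print('eye',ray(c,252.8,232,78).round(1),ray(c,252.8,238,78).round(1))
h=105.3-1.4
print('disc L/R',ray(c,184,246,h),ray(c,324,246,h),'slot end',ray(c,254,270,h),'slot sides',ray(c,230,246,h),ray(c,279,246,h),'rear rim',ray(c,254,313,h))
E
```

```text
10.55 [493.7 180.  105.8] yhead 100.5 tilt [0.001 0.   ] q [ 0.05  0.68 -0.74  2.14  0.82  0.63  0.47] F [ 0.2 -1.1 -3. ] gap 61.1 66.9
eye [489.6 180.   78. ] [492.9 180.6  78. ]
disc L/R [490.59302969 149.85126469 103.9       ] [479.52115286 209.5716663  103.9       ] slot end [496.50023771 181.83374846 103.9       ] slot sides [486.95568091 169.47069625 103.9       ] [483.08051779 190.37287042 103.9       ] rear rim [518.36118826 185.89483858 103.9       ]
```

Brass centre ≈ (491,180) and rod ≈ (491.5,180), so they are aligned. Lowering now.

Emit:
jog_arm(deltas=[[0,0,-0.15,0,0,0,0.5],[0,0,-0.2,0,0,0,0.5],[0,0,-0.2,0,0,0,0.5],[0,0,-0.15,0,0,0,0.5],[0,0,-0.1,0,0,0,0.5],[0,0,-0.04,0,0,0,0.5],[0,0,0,0,0,0,0.5],[0,0,0,0,0,0,0.5]])

```text
clock: 11.35
tool_pos: [493.5, 180.1, 63.4]
orientation: [0.0, -0.092, 0.996, 0.0]
contact_force: [-0.8, 0.1, -1.9]
finger_gap: 61.1
gripper_force: 66.9
```

Emit:
jog_arm(deltas=[[0,0,-0.03,0,0,0,0.5],[0,0,0,0,0,0,0.5]])

```text
clock: 11.55
tool_pos: [493.5, 179.9, 61.9]
orientation: [0.0, -0.092, 0.996, 0.0]
contact_force: [0.7, 0.7, -2.5]
finger_gap: 61.5
gripper_force: 66.9
```

Emit:
jog_arm(deltas=[[0,0,-0.03,0,0,0,0.5],[0,0,0,0,0,0,0.5]])

```text
clock: 11.75
tool_pos: [493.4, 179.9, 60.2]
orientation: [0.0, -0.092, 0.996, -0.0]
contact_force: [0.8, 0.1, -2.5]
finger_gap: 61.2
gripper_force: 66.9
```

Emit:
jog_arm(deltas=[[0,0,-0.02,0,0,0,0.5],[0,0,0,0,0,0,0.5]])

```text
clock: 11.95
tool_pos: [493.5, 180.0, 59.5]
orientation: [0.0, -0.092, 0.996, -0.0]
contact_force: [-1.0, -1.1, 2.5]
finger_gap: 61.3
gripper_force: 67.4
```

Contact came at the predicted height (+2.5 N). Next I release gently and retreat straight up.

Emit:
jog_arm(deltas=[[0,0,0,0,0,0,0.76],[0,0,0,0,0,0,0.8],[0,0,0,0,0,0,0.9],[0,0,0,0,0,0,1],[0,0,0,0,0,0,1],[0,0,0,0,0,0,1]], squeeze=20)

```text
clock: 12.55
tool_pos: [493.4, 179.9, 59.3]
orientation: [0.0, -0.092, 0.996, -0.0]
contact_force: [-0.5, 0.1, -0.4]
finger_gap: 85.6
gripper_force: 0.0
```

Emit:
jog_arm(deltas=[[0,0,0.2,0,0,0,1],[0,0,0.4,0,0,0,1],[0,0,0.8,0,0,0,1],[0,0,0.8,0,0,0,1],[0,0,0.5,0,0,0,1],[0,0,0,0,0,0,1],[0,0,0,0,0,0,1]])

```text
clock: 13.25
tool_pos: [493.5, 179.6, 194.9]
orientation: [0.001, -0.091, 0.996, -0.0]
contact_force: [0.2, 1.3, 0.1]
finger_gap: 85.7
gripper_force: 0.0
```

```bash
python3 - <<'E'
from h import *
c=grab("wrist");st()
s=grab("side")
cv2.imwrite('pics/w7.png',np.hstack([cv2.resize(c['color'][130:370,96:416],(400,300)),cv2.resize(s['color'][220:310,210:330],(400,300))])[:,:,::-1])
print(brass(c,58,254,230,70))
E
```

```text
13.3 [493.2 179.4 194.1] yhead 100.5 tilt [-0.    -0.001] q [ 0.15  0.57 -0.88  2.07  0.63  0.79  0.63] F [ 0.3  0.2 -0.5] gap 85.3 0.0
((491.7, 180.5), 32.2, 'slot heading', np.float64(-163.9), 'centroid', array([497.7, 182.3]), 'area', 2060, array([217, 160], dtype=int32), array([292, 218], dtype=int32))
```

View pics/w7.png

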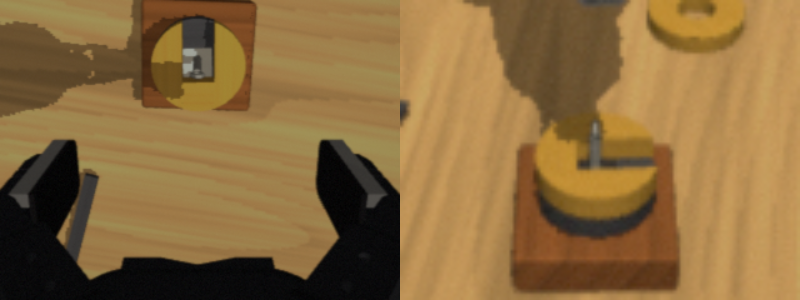

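The side half shows the brass lying flat on the steel with the rod (595,145) in its slot. The wrist half shows the brass centred on the block, with its slot towards the robot and steel visible through it. The gripper is clear, so I hand in.

```bash
python3 -c "
from cell import *
print(finish_job())"
```

```text
the job is handed in; nothing more can be done
None
```

The slotted brass weight lies flat on the steel weight with the rod in its slot and the slots facing opposite ways; the gripper is clear and the job was handed in after about 13 s, with no verdict returned.

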